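Rack the yellow-topped weld coupon

TASK

Take the welded steel test coupon with the yellow-painted top edge out of the bench stand and put it upright into the empty slot of the blue cooling rack, the slot with the green tags. Lower it all the way down (do not drop it in), not sticking out past the rack's ends, and let go; leave the two coupons already in the rack standing in their slots.

Things in the scene. Friction and masses are not known exactly. Their poses are not given: they have to be found in the camera images.
- coupon: Upright steel plate with weld bead, 50 mm wide (x) by 8 thick (y) by 100 tall (z), 0.3 kg, top 16 mm yellow; origin: centre of its bottom edge. Stands in one of 3 parallel slots (60 mm apart in y, walls 28 mm high) of a low dark stand, beside a red-topped and a bare coupon. Best held from above across its 50 mm width, 20 to 30 mm below the top: that leaves the broad faces clear for the rack.
- open_slot: Empty slot of the fixed blue rack: green floor strip, low green tags at both ends. Origin: centre of slot floor, 8 mm above the table; x along the slot (coupon's width goes along x, either way round), y across, z up. Slot 80 mm long, open ends, 12 wide up to 30 high, flared to 33 at 45 high. 3 slots 38 mm apart in y; any may be empty. End plates 38 mm beyond the outer slots, 52 high.
- rack_coupon_1: Coupon standing loose in another slot of the rack: same 50 x 8 x 100 mm plate with a weld bead, bare steel top; origin: centre of its bottom edge, x along its width, z up. Stays where it is; 30 mm free between its face and that of a coupon in the next slot.
- rack_coupon_2: The other coupon standing loose in another slot of the rack: same 50 x 8 x 100 mm plate with a weld bead, bare steel top; origin: centre of its bottom edge, x along its width, z up. Stays where it is; 30 mm free between its face and that of a coupon in the next slot.
Things that resemble listed ones, but are neither listed nor needed, are in the scene too. What is meant by the open_slot is not black, and is the larger of those in its own colour.

How it is judged:
At the end, for the whole second after the job is handed in: Yellow-topped coupon at rest in the green-tagged slot: bottom centre within 15 mm along the slot, 8 mm across, 6 mm in height; upright and in line with the slot within 0.2 rad. The two rack coupons within 20 mm of where they stood and 0.25 rad of upright (x of coupon in the frame of open_slot between -0.015 and 0.015 m and y of coupon in the frame of open_slot between -0.008 and 0.008 m and z of coupon in the frame of open_slot between -0.006 and 0.006 m and angle between coupon's own z axis and vertical below 0.2 rad and angle between the x axis of coupon and the x axis of open_slot, either way round below 0.2 rad and linear speed of coupon below 0.02 m/s and angular speed of coupon below 0.2 rad/s and distance of each of rack_coupon_1, rack_coupon_2 from where it was at the start of the episode below 0.02 m and angle between each of rack_coupon_1, rack_coupon_2's own z axis and vertical below 0.25 rad); the robot touches nothing.
It fails at once if a coupon already in the rack is moved more than 20 mm or tipped more than 0.25 rad (distance of any of rack_coupon_1, rack_coupon_2 from where it was at the start of the episode above 0.02 m or angle between any of rack_coupon_1, rack_coupon_2's own z axis and vertical above 0.25 rad).
It fails at once if the coupon is dropped (moves faster than 0.7 m/s, a fall of 25 mm, with no finger touching it) (linear speed of coupon above 0.7 m/s and contact force between the fingers and coupon below 0.1 N).
It also fails if it takes over 38 s, if anything falls off the work surface, if the arm or the gripper's body presses on something with over 40 N, if the wrist force passes 120 N, or if a joint passes its speed limit or range.

ROBOT

A 6-joint arm with a two-finger parallel gripper is mounted at the origin on the work surface. World frame = base frame: x ahead of the robot, y to its left, z up, the work surface at z = 0. Lengths are in m, angles in rad, forces in N, time in s.
With the tool pointing down it reaches from about 0.35 to 0.775 m from the base axis. Payload 5.5 kg.
Tool frame: the origin (TCP) lies where the fingers leave the gripper's body, on its centre line; the fingertips stand 73 mm ahead of it and the grasp point (between the pads) lies 54 mm ahead of it; z points along the fingers, y is the direction in which the jaws open and shut (so a half turn about z gives the same grasp; the last joint's range is limited). The gripper opens to 85 mm and grips with 20 to 120 N. Pads are 22 mm wide; open, the fingers measure 114 mm over their backs; the gripper's body (76 mm by 85 mm) begins 54 mm behind the grasp point. The pads swing forward as they close: fully open they stand 13 mm farther back than shut.
Start: joints at [-1.257, 0.313, 0.046, 1.304, 0, 1.431], TCP at [0.252, -0.517, 0.304] pointing down, gripper open.
Joint ranges: [-2.76, 2.76], [-0.86, 1.69], [-1.03, 1.26], [-2.2, 2.34], [-1.47, 1.5], [-3.14, 3.14]. Speed limits (rad/s): [2.57, 2.57, 3.14, 3.14, 3.14, 3.14].

INTERFACE

Orientations are given as a unit quaternion [w, x, y, z].
In Python, from workcell import env, read_camera, job, cut_out gives the robot as it stands.
- The arm moves only by the tool servo_tool, never from a script. Its argument "deltas" is a list of rows, each an object of numbers: "dx", "dy", "dz": the shift along the world's x, y, z in mm; "rx", "ry", "rz": the turn, a rotation vector about the world's x, y, z in rad; "fingers": the closure, from -1 (fully open) to 1 (shut). A call has 1 to 8 rows; each row shifts and turns the commanded pose from where the row before left it; what a row does not reach is not made up. A row lasts 1/10 s, in which the tool goes at most 50 mm and 8.59 degrees, less where a joint would pass 70% of its speed; a pose out of reach is approached as far as the arm can. A call is refused whole if a number of a shift passes 50 or a number of a turn 0.15, either way. A call with a gripper value outside its range is refused whole. The fingers move at their own pace and stop on an object; "newtons" is the grip in N (left out, the last holds). Time passes only in rows, so rows that do not move let the fingers close. It gives the time, the measured TCP pose, the force and the opening at its end, in the units of the state.
- env.get_state(): the state, without advancing time (a new reading comes with each control period).
- read_camera(name): name is "scene" or "top" or "wrist"; returns a dict with "img" (420x560x3 uint8, red, green, blue), "intrinsics" (3x3 intrinsics, pixels), "extrinsics" (4x4, takes a point from camera to world coordinates); the wrist camera has in their place "hand_eye" (4x4, takes a point from camera to tool coordinates, whose origin is the TCP and whose axes are the flange's). Camera axes: x right, y down, z forward; pixel columns grow to the right and rows downward; lengths in m; the calibration is good to about 2 mm. A picture is of the moment at which its call begins: read the wrist's pose just before it. There is no depth.
- job.hand_in(): hands the job in, once; it reports no verdict.
Trained networks look in the newest picture that a camera, given by its name, has taken for a name from the list of things; names that differ only in an ending like _2 or _b are one class to them, and where a whole thing is asked for, a point or a joint stands for the part that bears it (a point fixed in the world has none). Each returns a list of dicts, best first, with "confidence" (0 to 1); they miss things now and then, are a little off and sometimes report something else, mostly with a low value. They report only what shows in the picture. A call takes as long as a camera call. They do not tell look-alikes from the thing itself.
- cut_out(target, camera): "region" (420x560 bool, what is visible of it) and "extent" ([left, top, right, bottom] in pixels, round what is visible of it).
The state is a dict: "clock": time; "joint_pos": joint angles; "qvel": joint speeds; "tau": joint torques, N m; "tcp_pos": TCP position; "orientation": TCP orientation; "wrist_force": force on the tool from outside, world axes, zero at the start; "ft_torque": the same for the moment, N m; "finger_gap": finger opening in m.
Only numpy, scipy, OpenCV 4.12 (cv2) and the standard library are available. Lean on these libraries where they do the work, as an engineer would, in place of code of your own. Each camera call takes 0.05 s, during which the arm holds its last target. There are 200 camera calls.

## Working session

There is one attempt and no reset: what is moved stays moved. The work goes in short steps, Python scripts to look and compute and a tool call to move; the robot and the scene stay as the last step left them, time stands still between calls to the robot, and variables do not carry over. Pictures are saved under pics/ and viewed, about 8 in all and at most 12, crops included, and the job is handed in when it is done.

Besides the shell and the picture viewer there is one more tool, called after "Call:" as name(argument=value, ...) on one line, values as JSON. servo_tool: Moves the arm, as the interface text tells. Its arguments: {"type":"object","properties":{"deltas":{"type":"array"},"newtons":{"type":"number"}},"required":["deltas"]}

```bash
mkdir -p pics; cat > h.py <<'E'
import numpy as np, cv2
from workcell import env, read_camera, job, cut_out
def snap(c,name):
    r=read_camera(c); cv2.imwrite(f'pics/{name}.png',r['img'][:,:,::-1]); return r
def ray(r,u,v,z,T=None):
    T=np.array(r['extrinsics']) if T is None else T
    d=T[:3,:3]@np.linalg.inv(r['intrinsics'])@np.array([u,v,1.]); o=T[:3,3]
    return o+d*(z-o[2])/d[2]
E
python3 - <<'E'
from h import *
print(env.get_state())
for c in ('top','scene'):
    r=snap(c,c+'0'); print(c,np.round(r['extrinsics'],3).tolist(),np.round(r['intrinsics'],1).tolist())
    for t in ('coupon','open_slot','rack_coupon_1'):
        for d in cut_out(t,c): print(t,round(d['confidence'],2),d['extent'])
E
```

```text
{'clock': 0.0, 'joint_pos': array([-1.25657863e+00,  3.14030910e-01,  4.49747318e-02,  1.30359786e+00,
       -4.20930456e-06,  1.43125383e+00]), 'qvel': array([-0.0003405 , -0.00029855, -0.00104221,  0.00029632, -0.00189275,
        0.00129659]), 'tau': array([-4.14792203e-04, -4.80628788e+01,  2.98531884e+01,  1.93266990e-02,
       -3.57485497e-06, -6.14897520e-07]), 'tcp_pos': array([ 0.25195223, -0.5164393 ,  0.30298965]), 'orientation': array([-9.25133583e-04,  9.74372503e-01,  2.24938577e-01, -8.31177224e-05]), 'wrist_force': array([-0.25547823,  0.28972927,  0.55349219]), 'ft_torque': array([0.02450225, 0.01005742, 0.01699175]), 'finger_gap': 0.08569624252996923}
top [[-0.0, -0.996, 0.094, 0.412], [-1.0, -0.0, -0.005, -0.013], [0.005, -0.094, -0.996, 0.816], [0.0, 0.0, 0.0, 1.0]] [[489.8, 0.0, 280.3], [0.0, 489.8, 205.8], [0.0, 0.0, 1.0]]
coupon 0.76 [154.0, 129.8, 184.8, 173.5]
coupon 0.3 [420.0, 150.3, 457.0, 190.7]
open_slot 0.82 [404.1, 248.4, 438.3, 292.8]
open_slot 0.7 [261.6, 131.3, 323.7, 193.5]
open_slot 0.56 [380.7, 131.8, 432.1, 198.7]
rack_coupon_1 0.78 [421.0, 149.9, 456.6, 190.1]
rack_coupon_1 0.57 [380.6, 126.3, 412.2, 162.3]
scene [[0.625, 0.693, -0.358, 0.81], [0.78, -0.548, 0.302, -0.259], [0.013, -0.468, -0.883, 0.778], [0.0, 0.0, 0.0, 1.0]] [[404.7, 0.0, 282.8], [0.0, 404.7, 209.6], [0.0, 0.0, 1.0]]
coupon 0.59 [346.1, 165.2, 374.8, 193.2]
open_slot 0.92 [273.4, 217.4, 290.0, 276.6]
open_slot 0.86 [198.0, 261.0, 217.7, 331.7]
open_slot 0.52 [142.1, 218.3, 156.6, 256.0]
rack_coupon_1 0.91 [172.9, 269.5, 189.9, 313.4]
rack_coupon_1 0.89 [219.9, 261.5, 228.0, 307.0]
```

```bash
python3 -c "
import cv2,numpy as np
a=cv2.imread('pics/top0.png');b=cv2.imread('pics/scene0.png');print(a.shape)"
```

```text
(420, 560, 3)
```

View pics/top0.png

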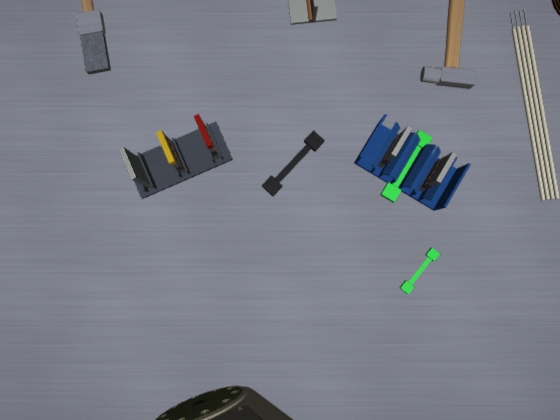

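View pics/scene0.png

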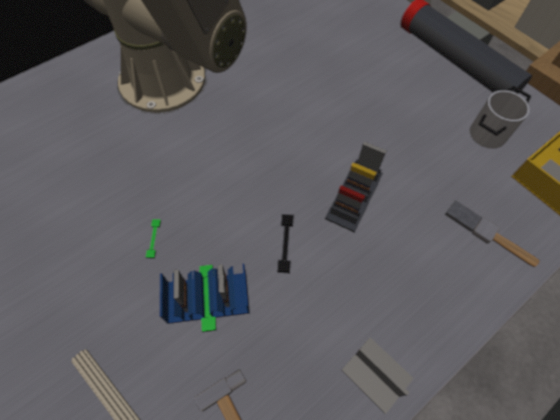

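The top view shows the stand on the left, with the yellow coupon at about (167,148). The blue rack is on the right, with the green slot running from (424,138) to (391,192). The black and small green look-alikes are at (293,163) and (420,270).

```bash
python3 - <<'E'
from h import *
r=read_camera('top'); s=read_camera('scene')
def mask(im,lo,hi,box):
    h=cv2.cvtColor(im,cv2.COLOR_RGB2HSV); m=cv2.inRange(h,lo,hi); z=np.zeros_like(m); a,b,c,d=box; z[b:d,a:c]=m[b:d,a:c]; return z
y=mask(r['img'],(18,120,60),(35,255,255),(110,110,240,210)); g=mask(r['img'],(45,120,60),(75,255,255),(350,110,480,215))
ys=mask(s['img'],(18,120,60),(35,255,255),(320,140,390,240)); gs=mask(s['img'],(45,120,60),(75,255,255),(180,250,240,340))
for n,m,c,z in (('yel',y,r,.104),('grn',g,r,.01),('yelS',ys,s,.104),('grnS',gs,s,.01)):
    p=cv2.findNonZero(m); b=cv2.minAreaRect(p); bp=cv2.boxPoints(b)
    P=np.array([ray(c,u,v,z)[:2] for u,v in bp]); print(n,len(p),np.round(b[0],1),np.round(bp).tolist(),np.round(P,3).tolist(),'ctr',P.mean(0).round(4))
    e=[P[1]-P[0],P[2]-P[1]]; e.sort(key=np.linalg.norm); print([np.linalg.norm(k).round(3) for k in e],'ang',np.degrees(np.arctan2(e[1][1],e[1][0])))
E
python3 - <<'E'
import sys; sys.path.insert(0,'.')
from h import *
a=cv2.imread('pics/top0.png')
cv2.imwrite('pics/crop.png',np.hstack([cv2.resize(a[105:215,105:245],None,fx=2.8,fy=2.8,interpolation=2),cv2.resize(a[105:215,345:485],None,fx=2.8,fy=2.8,interpolation=2)]))
E
```

```text
yel 256 [165.8 147.3] [[155.0, 132.0], [162.0, 129.0], [176.0, 163.0], [170.0, 165.0]] [[0.589, 0.168], [0.593, 0.158], [0.543, 0.136], [0.539, 0.145]] ctr [0.566  0.1518]
[np.float64(0.01), np.float64(0.055)] ang -156.134425033175
grn 640 [406.2 165.8] [[380.0, 194.0], [419.0, 129.0], [433.0, 137.0], [394.0, 202.0]] [[0.508, -0.183], [0.617, -0.25], [0.603, -0.273], [0.494, -0.205]] ctr [ 0.5555 -0.2277]
[np.float64(0.027), np.float64(0.129)] ang -31.48314426098153
yelS 225 [363.2 170.4] [[350.0, 170.0], [353.0, 161.0], [377.0, 171.0], [373.0, 180.0]] [[0.549, 0.132], [0.539, 0.152], [0.585, 0.172], [0.595, 0.153]] ctr [0.5669 0.1523]
[np.float64(0.022), np.float64(0.051)] ang 23.36411202805001
grnS 519 [207.6 297.5] [[200.0, 265.0], [214.0, 265.0], [215.0, 330.0], [201.0, 330.0]] [[0.494, -0.205], [0.511, -0.183], [0.618, -0.252], [0.602, -0.273]] ctr [ 0.5561 -0.2282]
[np.float64(0.028), np.float64(0.128)] ang -33.03507078949156
```

View pics/crop.png

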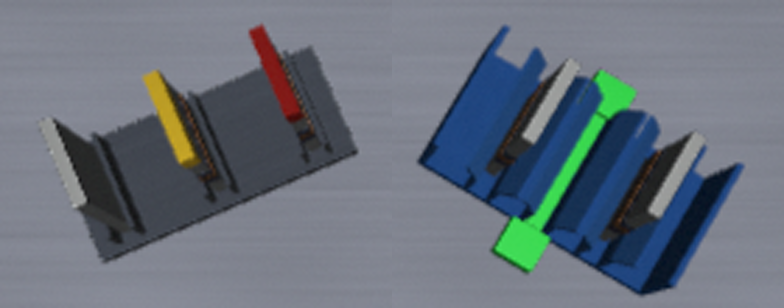

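The yellow coupon is at about (0.566, 0.152) at 24°, and both cameras agree on that. The slot is at about (0.556, -0.228) at -32°. The crop shows a loose bare coupon on each side of the green slot. Next I move above the coupon.

Call:
servo_tool(deltas=[{"dx":18,"dy":40,"rz":0.096},{"dx":18,"dy":40,"rz":0.096},{"dx":18,"dy":40,"rz":0.096},{"dx":18,"dy":40,"rz":0.096},{"dx":18,"dy":40,"rz":0.096},{"dx":18,"dy":40,"rz":0.096},{"dx":18,"dy":40,"rz":0.096},{"dx":18,"dy":40,"rz":0.096}])

```text
invalid input at $.deltas[0]: expected keys dx, dy, dz, rx, ry, rz, fingers
```

Call:
servo_tool(deltas=[{"dx":19,"dy":40,"rz":0.096},{"dx":19,"dy":40,"rz":0.096},{"dx":19,"dy":40,"rz":0.096},{"dx":19,"dy":40,"rz":0.096},{"dx":19,"dy":40,"rz":0.096},{"dx":19,"dy":40,"rz":0.096},{"dx":19,"dy":40,"rz":0.096},{"dx":19,"dy":40,"rz":0.096}])

```text
invalid input at $.deltas[0]: expected keys dx, dy, dz, rx, ry, rz, fingers
```

Call:
servo_tool(deltas=[{"dx":18,"dy":28},{},{},{}])

```text
invalid input at $.deltas[0]: expected keys dx, dy, dz, rx, ry, rz, fingers
```

```bash
cat >> h.py <<'E'
from scipy.spatial.transform import Rotation as R
def pose():
    s=env.get_state(); T=np.eye(4); q=s['orientation']; T[:3,:3]=R.from_quat([q[1],q[2],q[3],q[0]]).as_matrix(); T[:3,3]=s['tcp_pos']; return T,s
def wrist(name):
    T,s=pose(); r=snap('wrist',name); return r,T@np.array(r['hand_eye']),T,s
E
python3 - <<'E'
from h import *
r,C,T,s=wrist('w1')
print(s['clock'],T.round(4).tolist()); print('yaw y',np.degrees(np.arctan2(T[1,1],T[0,1])),s['joint_pos'].round(3))
print(C.round(3).tolist())
m=cv2.inRange(cv2.cvtColor(r['img'],cv2.COLOR_RGB2HSV),(18,120,50),(35,255,255))
n,l,st,ct=cv2.connectedComponentsWithStats(m)
for i in range(1,n):
    if st[i,4]>80:
        p=cv2.findNonZero((l==i).astype('uint8')); b=cv2.boxPoints(cv2.minAreaRect(p))
        print(st[i].tolist(),b.round().tolist(),[ray(r,u,v,.106,C)[:2].round(4).tolist() for u,v in b])
E
```

```text
0.5 [[0.8988, 0.4384, 0.0, 0.2521], [0.4384, -0.8988, -0.0, -0.5168], [0.0, 0.0, -1.0, 0.3039], [0.0, 0.0, 0.0, 1.0]]
yaw y -63.99711571071574 [-1.257  0.313  0.046  1.304  0.     1.431]
[[0.437, -0.863, -0.255, 0.317], [-0.899, -0.419, -0.124, -0.486], [0.0, 0.283, -0.959, 0.374], [0.0, 0.0, 0.0, 1.0]]
[442, 236, 118, 120, 3549] [[436.0, 251.0], [457.0, 226.0], [580.0, 330.0], [559.0, 355.0]] [[0.2706, -0.673], [0.3, -0.6763], [0.2605, -0.8586], [0.2265, -0.8599]]
```

View pics/w1.png

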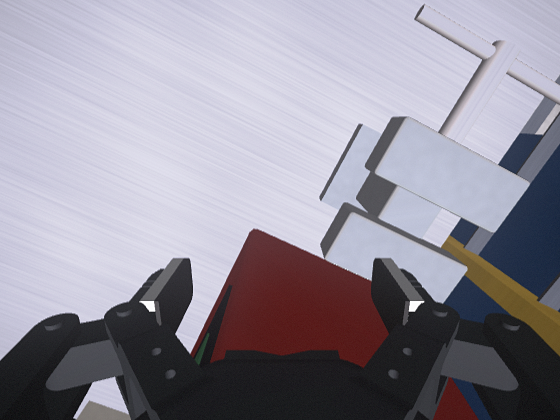

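All three moves were refused because every row needs all the keys, so the arm hasn't moved. This wrist view is still of the start position, with a red box below. I'll resend with full rows.

Call:
servo_tool(deltas=[{"dx":18,"dy":40,"dz":0,"rx":0,"ry":0,"rz":0.096,"fingers":-1},{"dx":18,"dy":40,"dz":0,"rx":0,"ry":0,"rz":0.096,"fingers":-1},{"dx":18,"dy":40,"dz":0,"rx":0,"ry":0,"rz":0.096,"fingers":-1},{"dx":18,"dy":40,"dz":0,"rx":0,"ry":0,"rz":0.096,"fingers":-1},{"dx":18,"dy":40,"dz":0,"rx":0,"ry":0,"rz":0.096,"fingers":-1},{"dx":18,"dy":40,"dz":0,"rx":0,"ry":0,"rz":0.096,"fingers":-1},{"dx":18,"dy":40,"dz":0,"rx":0,"ry":0,"rz":0.096,"fingers":-1},{"dx":18,"dy":40,"dz":0,"rx":0,"ry":0,"rz":0.096,"fingers":-1}])

```text
clock: 1.35
tcp_pos: [0.3965, -0.1952, 0.3043]
orientation: [0.001, 0.818, 0.575, 0.0]
wrist_force: [0.6, -1.4, 0.3]
finger_gap: 0.0857
```

Call:
servo_tool(deltas=[{"dx":19,"dy":40,"dz":0,"rx":0,"ry":0,"rz":0.096,"fingers":-1},{"dx":19,"dy":40,"dz":0,"rx":0,"ry":0,"rz":0.096,"fingers":-1},{"dx":19,"dy":40,"dz":0,"rx":0,"ry":0,"rz":0.096,"fingers":-1},{"dx":19,"dy":40,"dz":0,"rx":0,"ry":0,"rz":0.096,"fingers":-1},{"dx":19,"dy":40,"dz":0,"rx":0,"ry":0,"rz":0.096,"fingers":-1},{"dx":19,"dy":40,"dz":0,"rx":0,"ry":0,"rz":0.096,"fingers":-1},{"dx":19,"dy":40,"dz":0,"rx":0,"ry":0,"rz":0.096,"fingers":-1},{"dx":19,"dy":40,"dz":0,"rx":0,"ry":0,"rz":0.096,"fingers":-1}])

```text
clock: 2.15
tcp_pos: [0.5486, 0.1251, 0.3042]
orientation: [0.0, 0.543, 0.84, 0.0]
wrist_force: [1.2, -0.9, 0.0]
finger_gap: 0.0852
```

Call:
servo_tool(deltas=[{"dx":18,"dy":28,"dz":0,"rx":0,"ry":0,"rz":0,"fingers":-1},{"dx":0,"dy":0,"dz":0,"rx":0,"ry":0,"rz":0,"fingers":-1},{"dx":0,"dy":0,"dz":0,"rx":0,"ry":0,"rz":0,"fingers":-1},{"dx":0,"dy":0,"dz":0,"rx":0,"ry":0,"rz":0,"fingers":-1}])

```text
clock: 2.55
tcp_pos: [0.5656, 0.1505, 0.3039]
orientation: [-0.0, 0.545, 0.839, -0.0]
wrist_force: [-0.0, -0.1, -0.1]
finger_gap: 0.0854
```

```bash
cat > look.py <<'E'
import sys
from h import *
r,C,T,s=wrist(sys.argv[1])
print(s['clock'],T[:3,3].round(4),'yaw y',np.degrees(np.arctan2(T[1,1],T[0,1])).round(2),s['joint_pos'].round(3),T[:3,2].round(4),s['finger_gap'],s['wrist_force'])
z=float(sys.argv[3]); lo,hi=((18,120,50),(35,255,255)) if sys.argv[2]=='y' else ((45,120,50),(75,255,255))
m=cv2.inRange(cv2.cvtColor(r['img'],cv2.COLOR_RGB2HSV),lo,hi)
n,l,st,ct=cv2.connectedComponentsWithStats(m)
for i in range(1,n):
    if st[i,4]>80:
        p=cv2.findNonZero((l==i).astype('uint8')); b=cv2.boxPoints(cv2.minAreaRect(p))
        P=np.array([ray(r,u,v,z,C)[:2] for u,v in b]); e=max(P[1]-P[0],P[2]-P[1],key=np.linalg.norm)
        print(st[i].tolist(),b.round().tolist(),P.round(4).tolist(),'ctr',P.mean(0).round(4),'len',np.linalg.norm(e).round(4),'ang',np.degrees(np.arctan2(e[1],e[0])).round(1))
E
python3 look.py w2 y .106
```

```text
2.55 [0.5656 0.1505 0.3039] yaw y 23.97 [ 0.123  0.334  0.075  1.312 -0.     1.275] [-6.e-04 -3.e-04 -1.e+00] 0.0853949109569465 [-0.03877161 -0.13248347 -0.08206805]
[255, 192, 56, 13, 723] [[255.0, 204.0], [255.0, 192.0], [310.0, 192.0], [310.0, 204.0]] [[0.5448, 0.136], [0.5405, 0.1464], [0.5859, 0.1665], [0.5907, 0.1564]] ctr [0.5655 0.1513] len 0.0497 ang 23.9
```

View pics/w2.png

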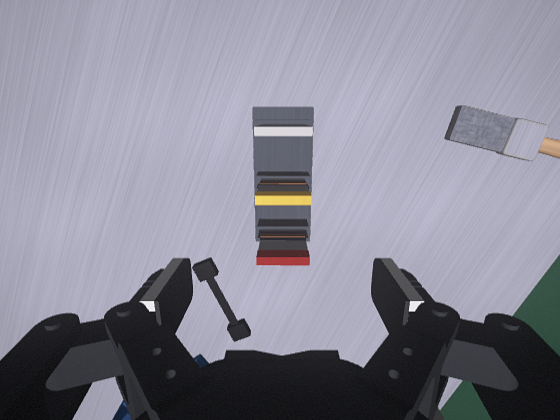

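The wrist view shows the yellow edge at (255–310, 192–204), centred at (0.5655, 0.1513) at 23.9°. That matches the jaw axis, so I descend and grip.

Call:
servo_tool(deltas=[{"dx":0,"dy":1,"dz":-35,"rx":0,"ry":0,"rz":0,"fingers":-1},{"dx":0,"dy":0,"dz":-35,"rx":0,"ry":0,"rz":0,"fingers":-1},{"dx":0,"dy":0,"dz":-35,"rx":0,"ry":0,"rz":0,"fingers":-1},{"dx":0,"dy":0,"dz":-25,"rx":0,"ry":0,"rz":0,"fingers":-1},{"dx":0,"dy":0,"dz":-20,"rx":0,"ry":0,"rz":0,"fingers":-1},{"dx":0,"dy":0,"dz":-16,"rx":0,"ry":0,"rz":0,"fingers":-1},{"dx":0,"dy":0,"dz":0,"rx":0,"ry":0,"rz":0,"fingers":-1},{"dx":0,"dy":0,"dz":0,"rx":0,"ry":0,"rz":0,"fingers":-1}])

```text
clock: 3.4
tcp_pos: [0.5659, 0.1513, 0.1385]
orientation: [0.0, 0.545, 0.838, -0.0]
wrist_force: [0.5, -0.9, 0.5]
finger_gap: 0.0853
```

Call:
servo_tool(deltas=[{"dx":0,"dy":0,"dz":0,"rx":0,"ry":0,"rz":0,"fingers":1},{"dx":0,"dy":0,"dz":0,"rx":0,"ry":0,"rz":0,"fingers":1},{"dx":0,"dy":0,"dz":0,"rx":0,"ry":0,"rz":0,"fingers":1},{"dx":0,"dy":0,"dz":0,"rx":0,"ry":0,"rz":0,"fingers":1},{"dx":0,"dy":0,"dz":0,"rx":0,"ry":0,"rz":0,"fingers":1},{"dx":0,"dy":0,"dz":0,"rx":0,"ry":0,"rz":0,"fingers":1},{"dx":0,"dy":0,"dz":0,"rx":0,"ry":0,"rz":0,"fingers":1},{"dx":0,"dy":0,"dz":0,"rx":0,"ry":0,"rz":0,"fingers":1}], newtons=60)

```text
clock: 4.2
tcp_pos: [0.5666, 0.1522, 0.1393]
orientation: [0.001, 0.545, 0.839, 0.0]
wrist_force: [-0.4, -1.3, 5.9]
finger_gap: 0.0491
```

```bash
python3 look.py w3 y .106
```

```text
4.2 [0.5666 0.1522 0.1393] yaw y 24.01 [ 0.126  0.432 -0.199  0.938 -0.     1.277] [ 2.e-03 -1.e-04 -1.e+00] 0.049129197984295825 [-0.43260758 -1.27180499  5.90713295]
[214, 284, 136, 43, 5398] [[214.0, 326.0], [214.0, 284.0], [349.0, 284.0], [349.0, 326.0]] [[0.545, 0.1333], [0.5384, 0.1511], [0.5856, 0.1719], [0.5944, 0.1551]] ctr [0.5659 0.1529] len 0.0516 ang 23.9
```

View pics/w3.png

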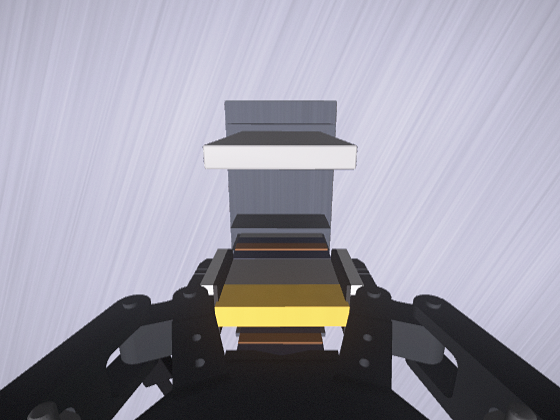

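The coupon is gripped: the gap is 49 mm and the yellow edge lies between the pads at (214–349, 284–326). I lift and carry it a little past the slot, because from there the wrist camera can see the slot ahead of the coupon.

Call:
servo_tool(deltas=[{"dx":0,"dy":0,"dz":10,"rx":0,"ry":0,"rz":0,"fingers":1},{"dx":0,"dy":0,"dz":20,"rx":0,"ry":0,"rz":0,"fingers":1},{"dx":0,"dy":0,"dz":30,"rx":0,"ry":0,"rz":0,"fingers":1},{"dx":0,"dy":0,"dz":30,"rx":0,"ry":0,"rz":0,"fingers":1},{"dx":0,"dy":0,"dz":30,"rx":0,"ry":0,"rz":0,"fingers":1},{"dx":0,"dy":0,"dz":20,"rx":0,"ry":0,"rz":0,"fingers":1},{"dx":0,"dy":0,"dz":10,"rx":0,"ry":0,"rz":0,"fingers":1},{"dx":0,"dy":0,"dz":0,"rx":0,"ry":0,"rz":0,"fingers":1}])

```text
clock: 5.05
tcp_pos: [0.5665, 0.1523, 0.2892]
orientation: [0.001, 0.545, 0.839, 0.001]
wrist_force: [0.3, 0.5, -3.6]
finger_gap: 0.0488
```

Call:
servo_tool(deltas=[{"dx":-2,"dy":-15,"dz":0,"rx":0,"ry":0,"rz":-0.04,"fingers":1},{"dx":-3,"dy":-25,"dz":0,"rx":0,"ry":0,"rz":-0.06,"fingers":1},{"dx":-4,"dy":-33,"dz":0,"rx":0,"ry":0,"rz":-0.07,"fingers":1},{"dx":-4,"dy":-33,"dz":0,"rx":0,"ry":0,"rz":-0.07,"fingers":1},{"dx":-4,"dy":-33,"dz":0,"rx":0,"ry":0,"rz":-0.07,"fingers":1},{"dx":-4,"dy":-33,"dz":0,"rx":0,"ry":0,"rz":-0.07,"fingers":1},{"dx":-4,"dy":-33,"dz":0,"rx":0,"ry":0,"rz":-0.07,"fingers":1},{"dx":-4,"dy":-33,"dz":0,"rx":0,"ry":0,"rz":-0.07,"fingers":1}])

```text
clock: 5.85
tcp_pos: [0.5355, -0.0876, 0.286]
orientation: [-0.001, 0.743, 0.669, -0.001]
wrist_force: [1.4, 0.2, -2.8]
finger_gap: 0.049
```

Call:
servo_tool(deltas=[{"dx":-4,"dy":-33,"dz":0,"rx":0,"ry":0,"rz":-0.07,"fingers":1},{"dx":-4,"dy":-33,"dz":0,"rx":0,"ry":0,"rz":-0.07,"fingers":1},{"dx":-4,"dy":-33,"dz":0,"rx":0,"ry":0,"rz":-0.07,"fingers":1},{"dx":-4,"dy":-33,"dz":0,"rx":0,"ry":0,"rz":-0.07,"fingers":1},{"dx":-4,"dy":-33,"dz":0,"rx":0,"ry":0,"rz":-0.07,"fingers":1},{"dx":-3,"dy":-25,"dz":0,"rx":0,"ry":0,"rz":-0.07,"fingers":1},{"dx":-2,"dy":-12,"dz":0,"rx":0,"ry":0,"rz":-0.037,"fingers":1},{"dx":0,"dy":0,"dz":0,"rx":0,"ry":0,"rz":0,"fingers":1}])

```text
clock: 6.65
tcp_pos: [0.5109, -0.2893, 0.2862]
orientation: [-0.001, 0.875, 0.484, -0.001]
wrist_force: [-0.8, -0.3, -3.6]
finger_gap: 0.0492
```

Call:
servo_tool(deltas=[{"dx":0,"dy":0,"dz":0,"rx":0,"ry":0,"rz":0,"fingers":1},{"dx":0,"dy":0,"dz":0,"rx":0,"ry":0,"rz":0,"fingers":1},{"dx":0,"dy":0,"dz":0,"rx":0,"ry":0,"rz":0,"fingers":1}])

```text
clock: 6.95
tcp_pos: [0.5122, -0.2866, 0.288]
orientation: [-0.0, 0.874, 0.486, 0.0]
wrist_force: [0.2, 0.7, -3.4]
finger_gap: 0.0489
```

```bash
python3 look.py w4 g .009
```

```text
6.95 [ 0.5122 -0.2866  0.288 ] yaw y -31.86 [-0.647  0.341  0.047  1.276  0.     1.48 ] [-1.e-04  2.e-04 -1.e+00] 0.04891238632615307 [ 0.19359531  0.71162476 -3.44695184]
[248, 109, 81, 16, 189] [[248.0, 109.0], [328.0, 109.0], [328.0, 124.0], [248.0, 124.0]] [[0.5233, -0.1997], [0.5973, -0.2459], [0.5896, -0.2596], [0.5145, -0.2128]] ctr [ 0.5562 -0.2295] len 0.0872 ang -31.9
[137, 200, 13, 15, 164] [[137.0, 200.0], [149.0, 200.0], [149.0, 214.0], [137.0, 214.0]] [[0.3545, -0.2156], [0.3666, -0.2231], [0.3555, -0.2368], [0.3433, -0.2291]] ctr [ 0.355  -0.2262] len 0.0176 ang -129.0
[151, 204, 44, 12, 170] [[150.0, 211.0], [151.0, 204.0], [195.0, 211.0], [194.0, 218.0]] [[0.359, -0.2342], [0.3655, -0.2282], [0.4043, -0.2628], [0.398, -0.269]] ctr [ 0.3817 -0.2486] len 0.052 ang -41.7
```

View pics/w4.png

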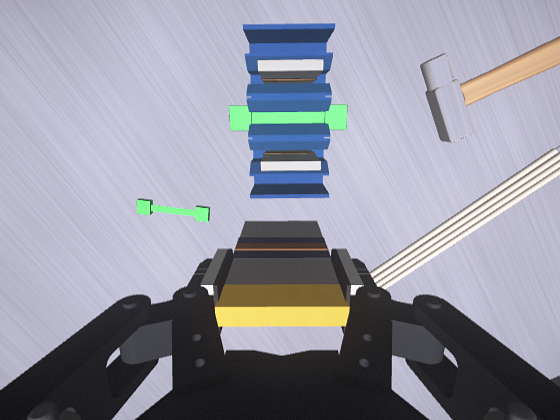

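The green slot strip is at rows 105–131 with its ends at (229,117) and (347,117). The coupon hangs straight, with its bottom edge at row 221. The threshold lost some of the pale green, so I refit both.

```bash
python3 - <<'E'
from h import *
T,s=pose(); r=read_camera('wrist'); C=T@np.array(r['hand_eye']); im=r['img']
m=cv2.inRange(cv2.cvtColor(im,cv2.COLOR_RGB2HSV),(45,60,50),(80,255,255)); m[:,:215]=0; m[160:]=0;m[:,360:]=0
cols=[(c,np.flatnonzero(m[:,c])) for c in range(215,360,6)]
print([(c,v.min(),v.max()) for c,v in cols if len(v)])
x=np.flatnonzero(m.any(0)); print(x.min(),x.max())
X=T[:2,0];Y=T[:2,1]
def rel(u,v,z):
    p=ray(r,u,v,z,C)[:2]; d=p-T[:2,3]; return p.round(4),'toolx',(d@X).round(4),'tooly',(d@Y).round(4)
mid=[(c,(v.min()+v.max())/2) for c,v in cols if len(v)>3 and 255<c<325]
k=np.polyfit(*zip(*mid),1); print('slope',k)
uc=(x.min()+x.max())/2; print('slot',uc,rel(uc,np.polyval(k,uc),.009)); print(rel(x.min(),117,.009),rel(x.max(),117,.009))
for u in (242,318): print('bottom edge',rel(u,221,.157))
for u in (216,348): print('top edge',rel(u,307,.257), rel(u,325,.257))
E
```

```text
[(233, np.int64(106), np.int64(130)), (239, np.int64(105), np.int64(130)), (245, np.int64(105), np.int64(129)), (251, np.int64(113), np.int64(123)), (257, np.int64(112), np.int64(123)), (263, np.int64(112), np.int64(123)), (269, np.int64(112), np.int64(123)), (275, np.int64(112), np.int64(123)), (281, np.int64(112), np.int64(123)), (287, np.int64(112), np.int64(123)), (293, np.int64(112), np.int64(123)), (299, np.int64(112), np.int64(123)), (305, np.int64(112), np.int64(122)), (311, np.int64(112), np.int64(122)), (317, np.int64(111), np.int64(122)), (323, np.int64(111), np.int64(122)), (329, np.int64(107), np.int64(129)), (335, np.int64(104), np.int64(129)), (341, np.int64(104), np.int64(128))]
229 346
slope [-1.51515152e-02  1.21643939e+02]
slot 287.5 (array([ 0.5555, -0.2301]), 'toolx', np.float64(0.0709), 'tooly', np.float64(0.0067))
(array([ 0.5011, -0.1958]), 'toolx', np.float64(0.0713), 'tooly', np.float64(-0.0576)) (array([ 0.6101, -0.2638]), 'toolx', np.float64(0.0711), 'tooly', np.float64(0.071))
bottom edge (array([ 0.4899, -0.2707]), 'toolx', np.float64(0.0018), 'tooly', np.float64(-0.0276))
bottom edge (array([ 0.5348, -0.2987]), 'toolx', np.float64(0.0017), 'tooly', np.float64(0.0254))
top edge (array([ 0.4918, -0.2721]), 'toolx', np.float64(0.0017), 'tooly', np.float64(-0.0251)) (array([ 0.4871, -0.2787]), 'toolx', np.float64(-0.0064), 'tooly', np.float64(-0.0256))
top edge (array([ 0.5347, -0.2988]), 'toolx', np.float64(0.0016), 'tooly', np.float64(0.0254)) (array([ 0.5309, -0.306 ]), 'toolx', np.float64(-0.0065), 'tooly', np.float64(0.0259))
```

From the wrist view the coupon is centred on the tool, 2.3 mm behind its axis, with the slot about 71 mm ahead. The fixed cameras put the slot about 2 mm farther, so I'll split the difference. I move over it, descend to just above the flare, and check.

Call:
servo_tool(deltas=[{"dx":6,"dy":8,"dz":0,"rx":0,"ry":0,"rz":0.008,"fingers":1},{"dx":12,"dy":16,"dz":0,"rx":0,"ry":0,"rz":0,"fingers":1},{"dx":12,"dy":16,"dz":0,"rx":0,"ry":0,"rz":0,"fingers":1},{"dx":9,"dy":12,"dz":0,"rx":0,"ry":0,"rz":0,"fingers":1},{"dx":5.5,"dy":7.4,"dz":0,"rx":0,"ry":0,"rz":0,"fingers":1},{"dx":0,"dy":0,"dz":0,"rx":0,"ry":0,"rz":0,"fingers":1},{"dx":0,"dy":0,"dz":0,"rx":0,"ry":0,"rz":0,"fingers":1},{"dx":0,"dy":0,"dz":0,"rx":0,"ry":0,"rz":0,"fingers":1}])

```text
clock: 7.85
tcp_pos: [0.5562, -0.2289, 0.2879]
orientation: [0.0, 0.873, 0.488, -0.0]
wrist_force: [0.2, -0.8, -2.8]
finger_gap: 0.0487
```

Call:
servo_tool(deltas=[{"dx":0,"dy":0,"dz":-10,"rx":0,"ry":0,"rz":0,"fingers":1},{"dx":0,"dy":0,"dz":-20,"rx":0,"ry":0,"rz":0,"fingers":1},{"dx":0,"dy":0,"dz":-20,"rx":0,"ry":0,"rz":0,"fingers":1},{"dx":0,"dy":0,"dz":-20,"rx":0,"ry":0,"rz":0,"fingers":1},{"dx":0,"dy":0,"dz":-15,"rx":0,"ry":0,"rz":0,"fingers":1},{"dx":0,"dy":0,"dz":0,"rx":0,"ry":0,"rz":0,"fingers":1},{"dx":0,"dy":0,"dz":0,"rx":0,"ry":0,"rz":0,"fingers":1}])

```text
clock: 8.55
tcp_pos: [0.5561, -0.2287, 0.2026]
orientation: [-0.0, 0.873, 0.488, -0.0]
wrist_force: [0.2, 0.0, -3.3]
finger_gap: 0.0486
```

```bash
python3 look.py w5 y .16; python3 - <<'E'
from h import *
a=snap('scene','s5')['img'][220:360,130:290,::-1]; b=snap('top','t5')['img'][90:230,330:490,::-1]
cv2.imwrite('pics/c5.png',np.hstack([cv2.resize(k,None,fx=2.4,fy=2.4,interpolation=2) for k in (a,b)]))
E
python3 -c "
import cv2,numpy as np
a=cv2.imread('pics/w5.png')[0:360,120:440];c=cv2.imread('pics/c5.png')[:336,:384]
cv2.imwrite('pics/m5.png',np.hstack([a[:336],c]))"
```

```text
8.55 [ 0.5561 -0.2287  0.2026] yaw y -31.55 [-0.524  0.41  -0.065  1.096 -0.     1.598] [-9.e-04  4.e-04 -1.e+00] 0.04860686470719231 [ 0.17965776  0.02366576 -3.34488136]
[215, 284, 135, 43, 5315] [[215.0, 284.0], [349.0, 284.0], [349.0, 326.0], [215.0, 326.0]] [[0.5349, -0.2101], [0.5825, -0.2394], [0.5727, -0.2576], [0.523, -0.227]] ctr [ 0.5533 -0.2335] len 0.0558 ang -31.6
```

View pics/m5.png

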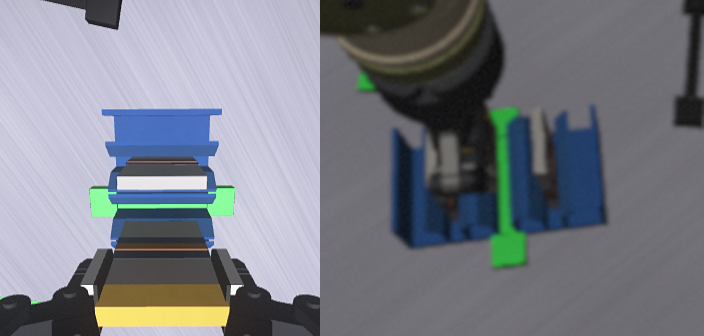

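The wrist view shows the green tags just ahead of the coupon's bottom edge, as the parallax predicts. I measure the tags from this closer viewpoint.

```bash
python3 - <<'E'
from h import *
T,s=pose(); r=read_camera('wrist'); C=T@np.array(r['hand_eye']); im=r['img']
m=cv2.inRange(cv2.cvtColor(im,cv2.COLOR_RGB2HSV),(45,60,50),(80,255,255)); m[:,:200]=0; m[240:]=0;m[:,370:]=0
X=T[:2,0];Y=T[:2,1]
def rel(u,v,z):
    d=ray(r,u,v,z,C)[:2]-T[:2,3]; return (d@X*1000).round(1),(d@Y*1000).round(1)
n,l,st,ct=cv2.connectedComponentsWithStats(m)
for i in range(1,n):
    if st[i,4]>60: print(st[i].tolist())
x=np.flatnonzero(m.any(0)); print(x.min(),x.max())
for c in list(range(x.min()+3,x.max(),6)):
    v=np.flatnonzero(m[:,c])
    if len(v): print(c,v.min(),v.max(),[rel(c,k,.009) for k in (v.min(),v.max())])
print('coupon front bottom edges at row: ')
for p in ((1.7,.0716),(-6.3,.0716)):
    P=np.r_[T[:2,3]+X*p[0]/1000,p[1]]; q=np.linalg.inv(C)@np.r_[P,1]; q=r['intrinsics']@q[:3]; print(q[:2]/q[2])
E
```

```text
[208, 186, 145, 31, 1733]
208 352
211 187 216 [(np.float64(11.7), np.float64(-62.3)), (np.float64(-15.5), np.float64(-64.1))]
217 187 216 [(np.float64(11.6), np.float64(-57.0)), (np.float64(-15.5), np.float64(-58.6))]
223 187 216 [(np.float64(11.6), np.float64(-51.6)), (np.float64(-15.5), np.float64(-53.1))]
229 192 215 [(np.float64(7.1), np.float64(-46.5)), (np.float64(-14.5), np.float64(-47.6))]
235 204 210 [(np.float64(-4.1), np.float64(-41.7)), (np.float64(-9.8), np.float64(-41.9))]
241 204 208 [(np.float64(-4.1), np.float64(-36.2)), (np.float64(-7.9), np.float64(-36.4))]
247 204 207 [(np.float64(-4.1), np.float64(-30.8)), (np.float64(-7.0), np.float64(-30.9))]
253 204 207 [(np.float64(-4.1), np.float64(-25.4)), (np.float64(-7.0), np.float64(-25.5))]
259 204 208 [(np.float64(-4.2), np.float64(-20.0)), (np.float64(-7.9), np.float64(-20.0))]
265 204 208 [(np.float64(-4.2), np.float64(-14.5)), (np.float64(-7.9), np.float64(-14.6))]
271 204 208 [(np.float64(-4.2), np.float64(-9.1)), (np.float64(-8.0), np.float64(-9.2))]
277 204 208 [(np.float64(-4.2), np.float64(-3.7)), (np.float64(-
[... 482 characters left out ...]
.float64(-4.3), np.float64(28.9)), (np.float64(-7.1), np.float64(29.0))]
319 204 207 [(np.float64(-4.3), np.float64(34.3)), (np.float64(-7.1), np.float64(34.4))]
325 204 209 [(np.float64(-4.3), np.float64(39.7)), (np.float64(-9.0), np.float64(39.9))]
331 192 215 [(np.float64(6.9), np.float64(44.7)), (np.float64(-14.7), np.float64(45.6))]
337 186 215 [(np.float64(12.4), np.float64(49.8)), (np.float64(-14.8), np.float64(51.1))]
343 186 215 [(np.float64(12.3), np.float64(55.1)), (np.float64(-14.8), np.float64(56.6))]
349 186 215 [(np.float64(12.3), np.float64(60.4)), (np.float64(-14.8), np.float64(62.1))]
coupon front bottom edges at row: 
[281.14518714 220.42090201]
[281.16498253 231.09070964]
```

The tags are centred 0.7 mm from the coupon across the slot and about 0 mm along it, and the angles agree. I lower it.

Call:
servo_tool(deltas=[{"dx":0,"dy":0,"dz":-6,"rx":0,"ry":0,"rz":0,"fingers":1},{"dx":0,"dy":0,"dz":-8,"rx":0,"ry":0,"rz":0,"fingers":1},{"dx":0,"dy":0,"dz":-8,"rx":0,"ry":0,"rz":0,"fingers":1},{"dx":0,"dy":0,"dz":-8,"rx":0,"ry":0,"rz":0,"fingers":1},{"dx":0,"dy":0,"dz":-6,"rx":0,"ry":0,"rz":0,"fingers":1},{"dx":0,"dy":0,"dz":-4,"rx":0,"ry":0,"rz":0,"fingers":1},{"dx":0,"dy":0,"dz":0,"rx":0,"ry":0,"rz":0,"fingers":1}])

```text
clock: 9.45
tcp_pos: [0.5562, -0.2282, 0.162]
orientation: [-0.001, 0.873, 0.489, -0.0]
wrist_force: [0.2, 0.1, -3.9]
finger_gap: 0.0489
```

Call:
servo_tool(deltas=[{"dx":0,"dy":0,"dz":-4,"rx":0,"ry":0,"rz":0,"fingers":1},{"dx":0,"dy":0,"dz":-4,"rx":0,"ry":0,"rz":0,"fingers":1},{"dx":0,"dy":0,"dz":-4,"rx":0,"ry":0,"rz":0,"fingers":1},{"dx":0,"dy":0,"dz":-3,"rx":0,"ry":0,"rz":0,"fingers":1},{"dx":0,"dy":0,"dz":0,"rx":0,"ry":0,"rz":0,"fingers":1}])

```text
clock: 9.95
tcp_pos: [0.5562, -0.2282, 0.1473]
orientation: [-0.0, 0.873, 0.489, -0.0]
wrist_force: [0.3, -0.0, -3.9]
finger_gap: 0.0489
```

No lateral load. I continue slowly to the floor.

Call:
servo_tool(deltas=[{"dx":0,"dy":0,"dz":-2,"rx":0,"ry":0,"rz":0,"fingers":1},{"dx":0,"dy":0,"dz":-2,"rx":0,"ry":0,"rz":0,"fingers":1},{"dx":0,"dy":0,"dz":-2,"rx":0,"ry":0,"rz":0,"fingers":1},{"dx":0,"dy":0,"dz":0,"rx":0,"ry":0,"rz":0,"fingers":1},{"dx":0,"dy":0,"dz":0,"rx":0,"ry":0,"rz":0,"fingers":1}])

```text
clock: 10.45
tcp_pos: [0.5565, -0.2284, 0.1419]
orientation: [0.0, 0.873, 0.489, -0.0]
wrist_force: [-1.1, 0.5, -3.3]
finger_gap: 0.0491
```

Call:
servo_tool(deltas=[{"dx":0,"dy":0,"dz":-1,"rx":0,"ry":0,"rz":0,"fingers":1},{"dx":0,"dy":0,"dz":0,"rx":0,"ry":0,"rz":0,"fingers":1},{"dx":0,"dy":0,"dz":0,"rx":0,"ry":0,"rz":0,"fingers":1}])

```text
clock: 10.75
tcp_pos: [0.5566, -0.2284, 0.1409]
orientation: [0.0, 0.873, 0.489, 0.0]
wrist_force: [-0.7, -0.1, -3.2]
finger_gap: 0.0491
```

Call:
servo_tool(deltas=[{"dx":0,"dy":0,"dz":-1,"rx":0,"ry":0,"rz":0,"fingers":1},{"dx":0,"dy":0,"dz":0,"rx":0,"ry":0,"rz":0,"fingers":1},{"dx":0,"dy":0,"dz":0,"rx":0,"ry":0,"rz":0,"fingers":1}])

```text
clock: 11.05
tcp_pos: [0.5565, -0.2284, 0.1399]
orientation: [-0.0, 0.873, 0.489, -0.0]
wrist_force: [0.2, -1.1, -3.4]
finger_gap: 0.049
```

Call:
servo_tool(deltas=[{"dx":0,"dy":0,"dz":-1,"rx":0,"ry":0,"rz":0,"fingers":1},{"dx":0,"dy":0,"dz":0,"rx":0,"ry":0,"rz":0,"fingers":1},{"dx":0,"dy":0,"dz":0,"rx":0,"ry":0,"rz":0,"fingers":1}])

```text
clock: 11.35
tcp_pos: [0.5566, -0.2284, 0.1389]
orientation: [-0.0, 0.873, 0.489, -0.0]
wrist_force: [-0.1, -1.1, -2.9]
finger_gap: 0.0493
```

Call:
servo_tool(deltas=[{"dx":0,"dy":0,"dz":-1,"rx":0,"ry":0,"rz":0,"fingers":1},{"dx":0,"dy":0,"dz":0,"rx":0,"ry":0,"rz":0,"fingers":1},{"dx":0,"dy":0,"dz":0,"rx":0,"ry":0,"rz":0,"fingers":1}])

```text
clock: 11.65
tcp_pos: [0.5565, -0.2284, 0.1379]
orientation: [0.0, 0.873, 0.489, -0.0]
wrist_force: [-0.6, 0.1, -3.3]
finger_gap: 0.0492
```

Call:
servo_tool(deltas=[{"dx":0,"dy":0,"dz":-1,"rx":0,"ry":0,"rz":0,"fingers":1},{"dx":0,"dy":0,"dz":-1,"rx":0,"ry":0,"rz":0,"fingers":1},{"dx":0,"dy":0,"dz":0,"rx":0,"ry":0,"rz":0,"fingers":1}])

```text
clock: 11.95
tcp_pos: [0.5566, -0.2284, 0.1373]
orientation: [0.0, 0.873, 0.489, 0.0]
wrist_force: [-2.5, 1.4, 5.2]
finger_gap: 0.0489
```

Call:
servo_tool(deltas=[{"dx":0,"dy":0,"dz":-1,"rx":0,"ry":0,"rz":0,"fingers":1},{"dx":0,"dy":0,"dz":0,"rx":0,"ry":0,"rz":0,"fingers":1},{"dx":0,"dy":0,"dz":0,"rx":0,"ry":0,"rz":0,"fingers":1}])

```text
clock: 12.25
tcp_pos: [0.5566, -0.2284, 0.1373]
orientation: [0.001, 0.873, 0.489, 0.0]
wrist_force: [-4.3, 2.2, 11.2]
finger_gap: 0.0488
```

The coupon touched the floor at TCP z 0.1373, and the force has gone from -3.3 N to +11 N. I ease off, open and retreat.

Call:
servo_tool(deltas=[{"dx":0,"dy":0,"dz":1,"rx":0,"ry":0,"rz":0,"fingers":1},{"dx":0,"dy":0,"dz":0,"rx":0,"ry":0,"rz":0,"fingers":0.6},{"dx":0,"dy":0,"dz":0,"rx":0,"ry":0,"rz":0,"fingers":0.2},{"dx":0,"dy":0,"dz":0,"rx":0,"ry":0,"rz":0,"fingers":-0.3},{"dx":0,"dy":0,"dz":0,"rx":0,"ry":0,"rz":0,"fingers":-1},{"dx":0,"dy":0,"dz":0,"rx":0,"ry":0,"rz":0,"fingers":-1},{"dx":0,"dy":0,"dz":0,"rx":0,"ry":0,"rz":0,"fingers":-1},{"dx":0,"dy":0,"dz":0,"rx":0,"ry":0,"rz":0,"fingers":-1}])

```text
clock: 13.05
tcp_pos: [0.5566, -0.2285, 0.1357]
orientation: [-0.0, 0.873, 0.489, -0.0]
wrist_force: [-0.1, 0.5, 0.7]
finger_gap: 0.0854
```

Call:
servo_tool(deltas=[{"dx":0,"dy":0,"dz":5,"rx":0,"ry":0,"rz":0,"fingers":-1},{"dx":0,"dy":0,"dz":15,"rx":0,"ry":0,"rz":0,"fingers":-1},{"dx":0,"dy":0,"dz":30,"rx":0,"ry":0,"rz":0,"fingers":-1},{"dx":0,"dy":0,"dz":35,"rx":0,"ry":0,"rz":0,"fingers":-1},{"dx":0,"dy":0,"dz":35,"rx":0,"ry":0,"rz":0,"fingers":-1},{"dx":0,"dy":0,"dz":30,"rx":0,"ry":0,"rz":0,"fingers":-1},{"dx":0,"dy":0,"dz":0,"rx":0,"ry":0,"rz":0,"fingers":-1},{"dx":0,"dy":0,"dz":0,"rx":0,"ry":0,"rz":0,"fingers":-1}])

```text
clock: 13.85
tcp_pos: [0.5569, -0.2286, 0.2869]
orientation: [0.001, 0.873, 0.489, 0.001]
wrist_force: [-0.2, 0.8, -0.4]
finger_gap: 0.0849
```

```bash
python3 look.py w6 y .108; python3 -c "
from h import *
a=cv2.imread('pics/w6.png')[40:340,130:430]; b=snap('scene','s6')['img'][230:350,130:270,::-1]; b=cv2.resize(b,None,fx=2.5,fy=2.5,interpolation=2)
cv2.imwrite('pics/m6.png',np.hstack([a,b]))"
```

```text
13.85 [ 0.5569 -0.2286  0.2869] yaw y -31.51 [-0.523  0.369  0.085  1.284 -0.     1.598] [ 0.0019 -0.0011 -1.    ] 0.08493889926133466 [-0.21189023  0.79340835 -0.39594846]
[251, 197, 59, 14, 819] [[251.0, 210.0], [251.0, 197.0], [309.0, 197.0], [309.0, 210.0]] [[0.5325, -0.2193], [0.5388, -0.2097], [0.5804, -0.2354], [0.5746, -0.2453]] ctr [ 0.5566 -0.2274] len 0.0489 ang -31.6
```

View pics/m6.png

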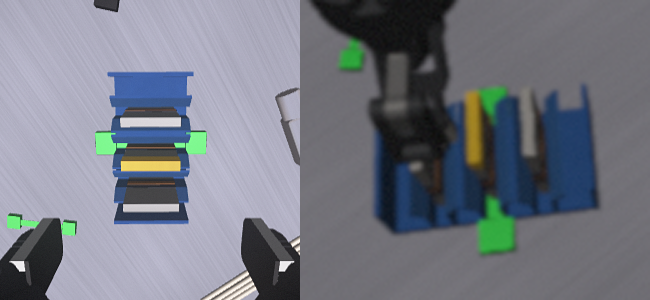

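The pictures show the yellow coupon upright in the green slot, evenly spaced between the two standing coupons and clear of the gripper. I hand in.

```bash
python3 -c "
from h import *
print(job.hand_in())"
```

```text
the job is handed in; nothing more can be done
None
```

I moved the yellow-topped coupon from the bench stand into the green-tagged slot, lowered it until it touched the floor, let go, and handed the job in at about 14 s of the 38 s. The hand-in reports no verdict, so these are my own last checks:

- **Seating:** the wrist force went from -3.3 N to +11 N as the coupon met the floor. That was at a tool height about 2 mm lower than at the grasp, which points to the stand's floor being slightly higher than the rack's. I had not measured either height.
- **Position:** the last wrist view put the coupon's top at (0.5566, -0.2274). The slot is at about (0.5555 to 0.556, -0.228 to -0.230), so they are within about 3 mm of each other.
- **Angle:** the top edge lies at -31.6°. The slot measured between -31° and -33°.
- **Rack coupons:** both still stand in their slots in the last pictures, on either side of the yellow one. I checked this by eye only and did not measure their positions.
- **Gripper:** open and clear, about 0.15 m above the release height.

**Disagreements and mistakes:** the wrist and fixed cameras differed by about 2 mm on the slot position. I split the difference, and a closer look then showed 0.7 mm of error across the slot. My first three move calls were refused because their rows lacked some keys, and nothing moved.

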